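# Hold the drain sump cover open with the pry bar

### The arm

A 6-joint arm with a two-finger parallel gripper is mounted at the origin on the work surface. World frame = base frame: x ahead of the robot, y to its left, z up, the work surface at z = 0. Lengths are in m, angles in rad, forces in N, time in s.
With the tool pointing down it reaches from about 0.25 to 0.725 m from the base axis. Payload 4 kg.
Tool frame: the origin (TCP) lies at the very end of the fingers, on their centre line; the grasp point (between the pads) lies 19 mm behind it; z points along the fingers, y is the line along which they close (so a half turn about z gives the same grasp; the last joint's range is limited). The gripper opens to 85 mm and grips with 20 to 120 N. Pads are 22 mm wide; open, the fingers measure 114 mm over their backs; the gripper's body (76 mm by 85 mm) begins 54 mm behind the grasp point. The pads swing forward as they close: fully open they stand 13 mm farther back than shut.
Start: joints at [1.33, 0.241, 0.005, 1.335, 0, 1.571], TCP at [0.119, 0.486, 0.231] pointing down, gripper open.
Joint ranges: [-2.72, 2.72], [-1.05, 1.87], [-1.09, 1.28], [-1.99, 2.15], [-1.42, 1.44], [-3.14, 3.14]. Speed limits (rad/s): [2.79, 2.79, 3.14, 3.14, 3.14, 3.14].

### API

Orientations are given as a unit quaternion [x, y, z, w].
In Python, from workcell import bot, vision, workorder, boxes_of gives the robot as it stands.
- The arm moves only by the tool send_rows, never from a script. Its argument "motion" is text: rows parted by semicolons, each of 5 numbers parted by spaces: the closure, from -1 (fully open) to 1 (shut), so that 0 is half open, then the shift along the tool's x, y, z in cm, then the turn about the tool's z in rad. In form: claw x y z twist; .... A call has 1 to 5 rows; each row is the pose to reach, as a shift and turn from the pose commanded when the call began, along the tool's axes at that moment; what a row does not reach only later rows make up. A row lasts 1/10 s, in which the tool goes at most 50 mm and 8.59 degrees, less where a joint would pass 70% of its speed; a pose out of reach is approached as far as the arm can. A call with a gripper value outside its range is refused whole. The fingers move at their own pace and stop on an object; the grip force is fixed at half the most. Time passes only in rows, so rows that repeat a pose let the fingers close. It gives the time, the measured TCP pose, the force, the opening and the grip force at its end, in the units of the state.
- bot.get_obs(): the state, without advancing time (a new reading comes with each control period).
- vision.camera(name): name is "scene" or "side" or "wrist"; returns the picture (480x640x3 uint8, red, green, blue); there is no depth.
- vision.camera_model(name): a dict with "fov_y" (degrees; the focal length in pixels is half the picture's height over the tangent of half this angle, whatever the lens; pixels are square), "cx", "cy" (the principal point, pixels), "world_from_camera" (4x4, takes a point from camera to world coordinates); the wrist camera has in their place "hand_eye" (4x4, takes a point from camera to tool coordinates, whose origin is the TCP and whose axes are the flange's). Camera axes: x right, y down, z forward; pixel columns grow to the right and rows downward; lengths in m; the calibration is good to about 2 mm. The wrist camera is an equidistant fisheye: a pixel r from the principal point sees the ray r / f radians off the axis. A picture is of the moment at which its call begins: read the wrist's pose just before it. camera_model takes no time and is no camera call.
- workorder.job_done(): hands the job in; it is judged then, once.
Trained networks look in the newest picture that a camera, given by its name, has taken for a name from the list of things; names that differ only in an ending like _2 or _b are one class to them, and where a whole thing is asked for, a point or a joint stands for the part that bears it (a point fixed in the world has none). Each returns a list of dicts, best first, with "conf" (0 to 1); they miss things now and then, are a little off and sometimes report something else, mostly with a low value. They report only what shows in the picture. A call takes as long as a camera call. They do not tell look-alikes from the thing itself.
- boxes_of(camera, target): "rect" ([centre column, centre row, width, height] in pixels, round what is visible of it).
The state is a dict: "clock": time; "joint_pos": joint angles; "joint_vel": joint speeds; "tau": joint torques, N m; "eef_pos": TCP position; "tool_rot": TCP orientation; "ft_force": force on the tool from outside, world axes, zero at the start; "ft_torque": the same for the moment, N m; "grip_width": finger opening in m; "grasp_force": force on a finger pad.
Only numpy, scipy, OpenCV 4.12 (cv2) and the standard library are available. Lean on these libraries where they do the work, as an engineer would, in place of code of your own. Each camera call takes 0.05 s, during which the arm holds its last target. There are 200 camera calls.

### The job

A colleague needs the heavy iron cover of the bench drain sump held open. First, with the cover still shut, push the copper sleeve that stands on the cover across onto the sump's side ledge, so that it stands upright there, wholly off the cover; slide it, do not pick it up. Then press down the long end of the steel pry bar until the cover is open by at least 10 degrees, and finish while still holding the bar down like this, raising the cover with the bar alone, keeping the bar in its saddle and leaving everything else where it stands.

Things in the scene. Friction and masses are not known exactly. Their poses are not given: they have to be found in the camera images.
- station: fixed grey sump, side ledge and bar saddle, one unit bolted to the bench. Origin on the bench (z = 0) straight below the saddle's notches; z up, y from the saddle towards the sump, x from the cover towards the ledge (away from the robot, give or take 17 degrees). In this frame, mm: sump x -62 to 62, y 85 to 235, with the cover on it; ledge x 63 to 153, y 85 to 235
- ledge (a point): centre of the flat top of the ledge (90 mm in station x by 150 mm in station y), 95.5 mm above the bench, 3 mm lower than the top of the shut cover beside it. A 4 mm thick rim stands 9 mm high along its outer long edge; its two short ends are open
- saddle (a point): middle between the saddle's two open-topped notches, where the bar's cross pin rests, 85 mm above the bench. The saddle is two dark upright cheeks, 97 mm tall, 8 mm thick, 24 mm apart, 36 mm long in station y
- cover (a joint): opening angle of the cover in rad: 0 shut, grows as its saddle-side edge rises; about 0.26 at most by the bar. 10 degrees = 0.175. It falls shut when the bar is let go
- cover_edge (a point): middle of the outer edge of the cover's lip. The cover: dark solid iron plate, 118 (x) by 165 (y) by 20 mm, with a plug cast below, 5 to 6.6 kg, top 98.5 mm above the bench when shut, hinged on the side away from the saddle (station y = 235 mm, height 78.5 mm). The lip, 50 mm wide, 10 mm thick, sticks out 30 mm towards the saddle; the bar's toe lies under it
- bar: loose steel pry bar (tubular, 0.32 kg, greased pin and toe), 16 mm wide, 14 mm thick, resting in the saddle by its cross pin; origin at the pin's middle, frame parallel to the station's at rest. Short end (60 mm, upturned toe) points along station +y and down, under the cover's lip; long end (195 mm) along station -y, rising 0.42 rad above level. It turns about the pin; pressing takes 2 to 13 N, most at first
- bar_pad (a point): centre of the top of the black rubber pad (36 mm wide, 50 mm along the bar, 14 mm thick) on the bar's long end, where to press; 170 mm from the pin along the bar, 7 mm above its centre line. About 161 mm above the bench at rest; it swings on an arc about the pin. Cover open 10 degrees: long end about 0.14 rad below level; 13 degrees: 0.28 rad below, pad top then 45 mm high
- bar_pin (a point): middle of the bar's cross pin (12 mm thick, 52 mm long)
- sleeve_mid (a point): centre, half-way up, of the copper sleeve: a plain upright tube 42 mm outside, 34 mm inside, 50 mm tall, 0.12 kg, standing on the cover, its centre 123.5 mm above the bench; on the ledge 120.5 mm
- jar: low white screw-lid flux jar, 62 mm across, 55 mm tall, standing beside the bar's long end; origin under its middle
- cup_a: round red plastic deburring cup, 54 mm across, 46 mm tall, standing on the other side of the bar's long end; origin under its middle
- cup_b: a second red deburring cup, same size, on the bench to the left beyond the sump; origin under its middle
- stub: thin upright copper pipe stub, 28 mm across, 60 mm tall, standing on the bench beyond the saddle; origin under its middle
- elbow: bent copper pipe elbow, 22 mm thick, about 70 mm by 70 mm, lying flat on the bench; origin near one of its ends
- wrench: steel wrench lying flat on the bench (origin under its middle) off to the robot's right
Mind the look-alikes: they are no part of the job. Leave any green, turquoise or yellow look-alike of the part that bears sleeve_mid alone.

How it is judged:
By the outcome, as a careful person would: the job done as asked, in the order asked, and still so for the second after the job is handed in, while the arm keeps its last pose, push and grip.
It also fails if it takes over 48 s, if anything falls off the work surface, if the arm or the gripper's body presses on something with over 40 N, if the wrist force passes 120 N, or if a joint passes its speed limit or range.

## Working session

There is one attempt and no reset: what is moved stays moved. The work goes in short steps, Python scripts to look and compute and a tool call to move; the robot and the scene stay as the last step left them, time stands still between calls to the robot, and variables do not carry over. Pictures are saved under pics/ and viewed, at most 10 in all, crops included, and the job is handed in when it is done.

Besides the shell and the picture viewer there is one more tool, called after "Emit:" by a JSON object that holds its "method" and its "body". send_rows: Moves the arm, as the interface text tells. Its arguments: {"type":"object","properties":{"motion":{"type":"string"}},"required":["motion"]}

```bash
mkdir -p pics; ls
python3 - <<'E'
from workcell import bot, vision, boxes_of
import cv2, numpy as np, json
o=bot.get_obs(); print({k:np.round(v,3).tolist() for k,v in o.items()})
for c in ("scene","side"):
    im=vision.camera(c); cv2.imwrite(f"pics/{c}0.png",im[:,:,::-1])
    m=vision.camera_model(c); print(c,m["fov_y"],m["cx"],m["cy"],np.round(m["world_from_camera"],4).tolist())
    for t in ("sleeve_mid","bar","bar_pad","cover","jar","cup_a","stub","station"):
        try: print(t,[(np.round(b["rect"]).tolist(),round(b["conf"],2)) for b in boxes_of(c,t)[:4]])
        except Exception as e: print(t,e)
m=vision.camera_model("wrist"); print(m)
E
```

```text
pics
{'clock': 0.0, 'joint_pos': [1.33, 0.241, 0.004, 1.335, 0.0, 1.571], 'joint_vel': [-0.001, -0.0, 0.001, 0.001, 0.002, -0.001], 'tau': [0.001, -37.232, 25.241, 0.017, 0.0, 0.0], 'eef_pos': [0.119, 0.485, 0.23], 'tool_rot': [0.12, 0.993, -0.001, -0.0], 'ft_force': [-0.172, 0.118, -0.381], 'ft_torque': [0.006, 0.04, 0.035], 'grasp_force': 0.0, 'grip_width': 0.086}
scene 51.47906760020038 322.8662372260462 236.435521602167 [[-0.0896, 0.6334, -0.7686, 1.4023], [0.9958, 0.0733, -0.0557, 0.0492], [0.0211, -0.7704, -0.6373, 0.8593], [0.0, 0.0, 0.0, 1.0]]
sleeve_mid [([367.0, 233.0, 21.0, 23.0], 0.83), ([433.0, 232.0, 22.0, 27.0], 0.62), ([333.0, 229.0, 18.0, 22.0], 0.5), ([392.0, 216.0, 16.0, 12.0], 0.44)]
bar [([283.0, 228.0, 94.0, 42.0], 0.56)]
bar_pad [([283.0, 230.0, 97.0, 39.0], 0.71)]
cover [([373.0, 240.0, 82.0, 39.0], 0.6)]
jar [([278.0, 232.0, 24.0, 30.0], 0.87), ([516.0, 312.0, 28.0, 34.0], 0.71), ([374.0, 239.0, 86.0, 38.0], 0.36)]
cup_a [([278.0, 287.0, 20.0, 34.0], 0.9), ([518.0, 314.0, 30.0, 34.0], 0.66), ([368.0, 267.0, 126.0, 91.0], 0.22)]
stub [([314.0, 287.0, 12.0, 24.
[... 686 characters left out ...]
6.0, 317.0, 28.0, 34.0], 0.64)]
cup_a [([378.0, 286.0, 22.0, 26.0], 0.83), ([289.0, 199.0, 16.0, 18.0], 0.7), ([300.0, 230.0, 13.0, 24.0], 0.7)]
stub [([357.0, 266.0, 11.0, 22.0], 0.6), ([294.0, 240.0, 70.0, 40.0], 0.37)]
station [([304.0, 253.0, 94.0, 96.0], 0.96)]
{'fov_y': 65.70646984690485, 'cx': 321.3660814713118, 'cy': 239.48954998672755, 'hand_eye': array([[-3.70961829e-04, -9.54442197e-01, -2.98395636e-01,
         7.63535744e-02],
       [ 9.99999887e-01, -2.65392824e-04, -3.94307635e-04,
        -5.01036706e-04],
       [ 2.97151785e-04, -2.98395749e-01,  9.54442187e-01,
        -1.44503553e-01],
       [ 0.00000000e+00,  0.00000000e+00,  0.00000000e+00,
         1.00000000e+00]])}
```

Run:
```python
import cv2
a=cv2.imread("pics/scene0.png")[170:350,210:550]; cv2.imwrite("pics/a.png",cv2.resize(a,None,fx=2.35,fy=2.35,interpolation=cv2.INTER_CUBIC))
a=cv2.imread("pics/side0.png")[170:350,190:430]; cv2.imwrite("pics/b.png",cv2.resize(a,None,fx=3.3,fy=3.3,interpolation=cv2.INTER_CUBIC))
```

```text
(no output)
```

View pics/a.png

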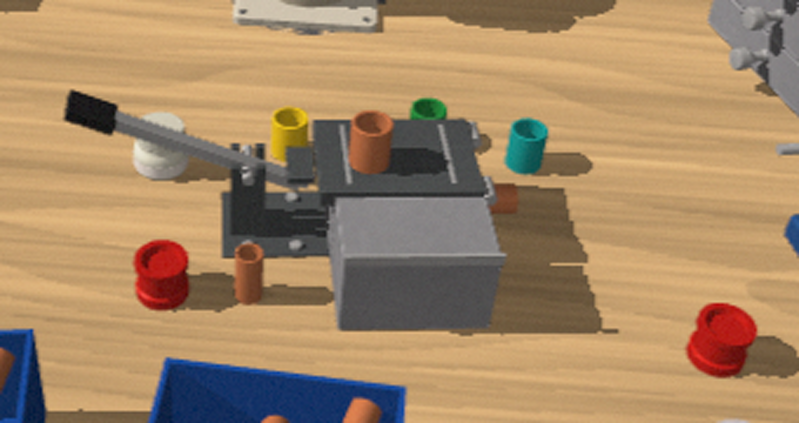

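View pics/b.png

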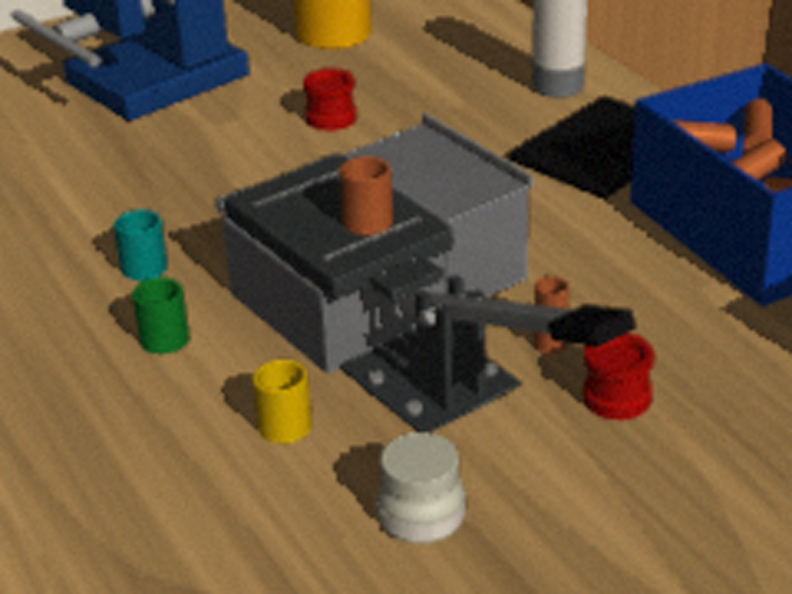

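Scene crop: copper sleeve at about (370,142) on the cover, ledge rim corners at (340,257) and (503,254), red cup at left. Side crop: sleeve at about (366,195), rim corners at (426,118) and (530,183), jar and cup on either side of the bar pad. I'll fit the station pose from these points.

```bash
cat > h.py <<'E'
import numpy as np, cv2
from workcell import bot, vision, boxes_of
from scipy.optimize import least_squares
def proj(c,P):
    m=vision.camera_model(c); f=240/np.tan(np.radians(m["fov_y"]/2)); T=np.linalg.inv(m["world_from_camera"])
    q=np.atleast_2d(P)@T[:3,:3].T+T[:3,3]
    return np.c_[m["cx"]+f*q[:,0]/q[:,2], m["cy"]+f*q[:,1]/q[:,2]]
def st2w(p,P):  # p: x,y,yaw
    c,s=np.cos(p[2]),np.sin(p[2]); P=np.atleast_2d(P).astype(float)
    return np.c_[p[0]+c*P[:,0]-s*P[:,1], p[1]+s*P[:,0]+c*P[:,1], P[:,2]]
def tri(a,b):
    return least_squares(lambda X:np.r_[proj("scene",X)[0]-a,proj("side",X)[0]-b],[.4,.2,.1]).x
E
cat > fit.py <<'E'
from h import *
A=lambda u,v:(u/2.35+210,v/2.35+170); B=lambda u,v:(u/3.3+190,v/3.3+170)
S=[((153,85,104.5),A(340,257)),((153,235,104.5),A(503,254)),((153,85,0),A(343,328)),((153,235,0),A(493,326))]
D=[((153,235,104.5),B(426,118)),((153,85,104.5),B(530,183)),((153,85,0),B(527,283)),((-62,85,0),B(327,367))]
def r(p): return np.r_[(proj("scene",st2w(p,np.array([s[0] for s in S])/1e3))-[s[1] for s in S]).ravel(),(proj("side",st2w(p,np.array([s[0] for s in D])/1e3))-[s[1] for s in D]).ravel()]
f=least_squares(r,[.4,.1,0],loss="soft_l1"); p=f.x; print(p,np.round(r(p).reshape(-1,2),1).tolist())
inv=lambda X:(np.array([[np.cos(p[2]),np.sin(p[2])],[-np.sin(p[2]),np.cos(p[2])]])@(X[:2]-p[:2])*1e3).round(1),round(X[2]*1e3,1)
def inv(X): return np.r_[np.array([[np.cos(p[2]),np.sin(p[2])],[-np.sin(p[2]),np.cos(p[2])]])@(X[:2]-p[:2]),X[2]].round(4)*1e3
for n,a,b in [("sleeve",A(370.5,142),B(366,195)),("sleeve box",(367,233),(302,228)),("pad",A(90,110),B(593,325)),("jar",A(160,146),(316,317)),("cup",A(161,274),(378,286))]:
    X=tri(a,b); print(n,X.round(4),inv(X))
np.save("p.npy",p)
E
python3 fit.py
```

```text
[ 0.48421832 -0.03695538  0.12010007] [[0.6, -0.9], [0.0, -0.0], [-3.5, 1.5], [-2.5, 1.8], [-1.5, -2.2], [-0.5, -2.6], [0.1, -1.9], [-0.5, 1.4]]Traceback (most recent call last):
  File "fit.py", line 7, in <module>
    inv=lambda X:(np.array([[np.cos(p[2]),np.sin(p[2])],[-np.sin(p[2]),np.cos(p[2])]])@(X[:2]-p[:2])*1e3).round(1),round(X[2]*1e3,1)
                                                                                                                         ^
NameError: name 'X' is not defined
```

```bash
sed -i '/^inv=lambda/d' fit.py; python3 fit.py
```

```text
[ 0.48421832 -0.03695538  0.12010007] [[0.6, -0.9], [0.0, -0.0], [-3.5, 1.5], [-2.5, 1.8], [-1.5, -2.2], [-0.5, -2.6], [0.1, -1.9], [-0.5, 1.4]]
sleeve [0.4807 0.0871 0.1223] [ 11.4 123.6 122.3]
sleeve box [0.4866 0.0874 0.1214] [ 17.2 123.1 121.4]
pad [ 0.5029 -0.1924  0.1541] [-1.000e-01 -1.565e+02  1.541e+02]
jar [ 0.3923 -0.1427  0.0259] [-103.9  -94.    25.9]
cup [ 0.5884 -0.1141  0.0189] [ 94.2 -89.   18.9]
```

Emit:
{"method": "send_rows", "body": {"motion": "0 -4 -3.2 0 -0.07; 0 -8 -6.4 0 -0.14; 0 -12 -9.6 0 -0.21; 0 -16 -12.8 0 -0.29; 0 -20 -16 0 -0.36"}}

```text
clock: 1.4
eef_pos: [0.2724, 0.2858, 0.2315]
tool_rot: [-0.062, 0.998, 0.0, 0.0]
ft_force: [1.3, -0.2, -0.3]
grip_width: 0.0426
grasp_force: 0.0
```

Emit:
{"method": "send_rows", "body": {"motion": "0 -2.6 -4.2 0 0; 0 -5.2 -8.4 0 0; 0 -7.8 -12.6 0 0; 0 -10.4 -17 0.5 0; 0 -11.5 -20.5 2 0"}}

```text
clock: 1.9
eef_pos: [0.4134, 0.0956, 0.2126]
tool_rot: [-0.059, 0.998, 0.0, 0.003]
ft_force: [0.3, 0.3, 0.4]
grip_width: 0.0427
grasp_force: 0.0
```

Emit:
{"method": "send_rows", "body": {"motion": "0 -1.5 -1.8 1 0; 0 -1.5 -1.8 1 0; 0 -1.5 -1.8 1 0"}}

```text
clock: 2.2
eef_pos: [0.4269, 0.0812, 0.2012]
tool_rot: [-0.059, 0.998, 0.0, -0.001]
ft_force: [0.4, 0.9, 0.4]
grip_width: 0.0429
grasp_force: 0.0
```

Run:
```python
from h import *
o=bot.get_obs(); print(np.round(o["eef_pos"],4),np.round(o["tool_rot"],4),o["grip_width"],o["ft_force"])
im=vision.camera("wrist"); cv2.imwrite("pics/w1.png",im[:,:,::-1])
np.savez("w1.npz",pos=o["eef_pos"],rot=o["tool_rot"])
print([(np.round(b["rect"]).tolist(),round(b["conf"],2)) for b in boxes_of("wrist","sleeve_mid")[:4]])
```

```text
[0.4269 0.0812 0.2012] [-5.890e-02  9.983e-01  2.000e-04 -6.000e-04] 0.04287671287726886 [0.35279613 0.93905447 0.39368776]
[([531.0, 159.0, 63.0, 46.0], 0.88), ([235.0, 123.0, 63.0, 49.0], 0.71), ([321.0, 330.0, 69.0, 88.0], 0.65), ([426.0, 105.0, 60.0, 52.0], 0.61)]
```

View pics/w1.png

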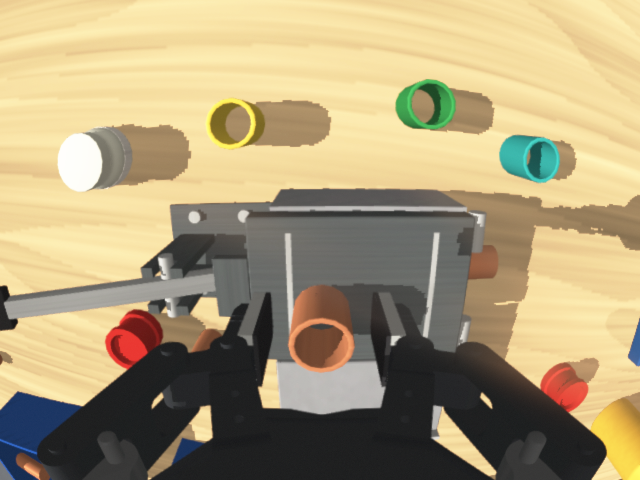

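Wrist view: the sleeve rim is centred at about (321,342) between the half-open fingers. Cover corners are at about (248,213) and (474,213), and the bar runs left to its pad.

```bash
cat >> h.py <<'E'
from scipy.spatial.transform import Rotation as R
def wray(uv,z,pos,rot):
    m=vision.camera_model("wrist"); f=240/np.tan(np.radians(m["fov_y"]/2))
    d=np.array([uv[0]-m["cx"],uv[1]-m["cy"]]); r=np.hypot(*d); th=r/f
    v=np.r_[np.sin(th)*d/max(r,1e-9),np.cos(th)]
    H=m["hand_eye"]; Q=R.from_quat(rot).as_matrix(); c=Q@H[:3,3]+pos; w=Q@(H[:3,:3]@v)
    return c+w*(z-c[2])/w[2]
def inv(X,p): return np.r_[np.array([[np.cos(p[2]),np.sin(p[2])],[-np.sin(p[2]),np.cos(p[2])]])@(X[:2]-p[:2]),X[2]].round(4)*1e3
E
python3 - <<'E'
from h import *
p=np.load("p.npy"); w=np.load("w1.npz")
for n,uv,z in [("rim",(321,342),.1485),("cov -59,70",(248,213),.0985),("cov -59,235",(474,213),.0985),("cov 59,70",(252,358),.0985),("sump -62,85 top?",(271,208),.0785),("sump base",(283,190),0),("lip -25,40",(216,250),.0985),("lip +25",(216,317),.0985),("pin",(168,284),.085)]:
    X=wray(uv,z,w["pos"],w["rot"]); print(n,X.round(4),inv(X,p))
print(inv(w["pos"],p))
E
```

```text
rim [0.4788 0.0866 0.1485] [  9.4 123.3 148.5]
cov -59,70 [0.4144 0.0281 0.0985] [-61.5  73.   98.5]
cov -59,235 [0.3947 0.188  0.0985] [-61.9 234.1  98.5]
cov 59,70 [0.5346 0.0365 0.0985] [58.9 66.9 98.5]
sump -62,85 top? [0.4139 0.0416 0.0785] [-60.4  86.5  78.5]
sump base [0.4136 0.0427 0.    ] [-60.5  87.5   0. ]
lip -25,40 [0.4444 0.0061 0.0985] [-34.4  47.5  98.5]
lip +25 [0.5001 0.0066 0.0985] [20.9 41.3 98.5]
pin [ 0.4842 -0.0386  0.085 ] [-0.2 -1.6 85. ]
[-42.8 124.2 201.2]
```

Emit:
{"method": "send_rows", "body": {"motion": "0.4 0 0 4 0; 0.4 0 0 7.5 0; 0.4 0 0 8.8 0; 0.4 0 0 9.4 0; 0.4 0 0 9.4 0"}}

```text
clock: 2.8
eef_pos: [0.4267, 0.0822, 0.1074]
tool_rot: [-0.06, 0.998, 0.0, -0.0]
ft_force: [0.5, 0.1, 0.4]
grip_width: 0.0257
grasp_force: 0.0
```

Emit:
{"method": "send_rows", "body": {"motion": "0.4 -1 0 0 0; 0.4 -2 0 0 0; 0.4 -2.8 0 0 0; 0.4 -3.6 0 0 0; 0.4 -4.4 0 0 0"}}

```text
clock: 3.3
eef_pos: [0.4713, 0.0866, 0.1075]
tool_rot: [-0.059, 0.998, 0.0, -0.0]
ft_force: [-2.8, -0.6, 2.6]
grip_width: 0.0257
grasp_force: 1.7
```

Run:
```python
from h import *
p=np.load("p.npy")
o=bot.get_obs(); print(inv(np.array(o["eef_pos"]),p),np.round(o["ft_force"],2))
im=vision.camera("wrist"); cv2.imwrite("pics/w2.png",im[:,:,::-1])
```

```text
[  2.  124.2 107.5] [-2.77 -0.63  2.56]
```

View pics/w2.png

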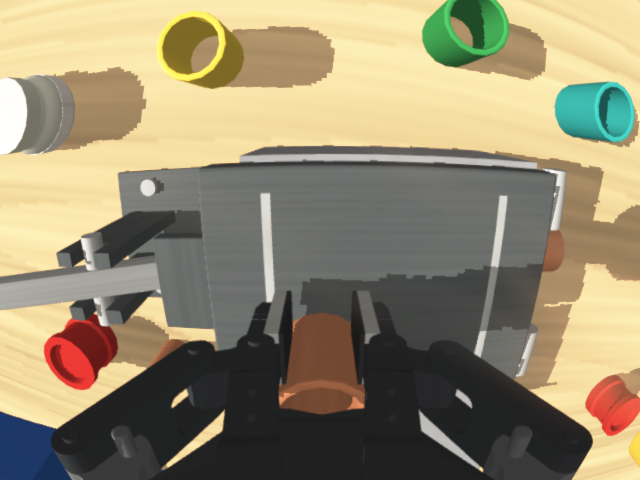

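The sleeve sits centred between the fingertips, back wall at about (321,320), and is still upright. I'll keep pushing.

Emit:
{"method": "send_rows", "body": {"motion": "0.4 -0.6 0 0 0; 0.4 -1.2 0 0 0; 0.4 -1.8 0 0 0; 0.4 -2.4 0 0 0; 0.4 -3 0 0 0"}}

```text
clock: 3.85
eef_pos: [0.501, 0.0902, 0.1073]
tool_rot: [-0.06, 0.998, 0.0, -0.0]
ft_force: [-3.3, -0.8, 3.2]
grip_width: 0.0255
grasp_force: 1.6
```

Emit:
{"method": "send_rows", "body": {"motion": "0.4 -0.6 0 0 0; 0.4 -1.2 0 0 0; 0.4 -1.8 0 0 0; 0.4 -2.4 0 0 0; 0.4 -3 0 0 0"}}

```text
clock: 4.35
eef_pos: [0.531, 0.0938, 0.1072]
tool_rot: [-0.06, 0.998, -0.0, -0.0]
ft_force: [-0.3, -0.3, -0.6]
grip_width: 0.0253
grasp_force: 0.5
```

Run:
```python
from h import *
p=np.load("p.npy")
o=bot.get_obs(); print(inv(np.array(o["eef_pos"]),p),np.round(o["ft_force"],2))
ims=[]
for c,(x,y) in (("scene",(374,240)),("side",(315,235))):
    im=vision.camera(c); a=im[y-60:y+60,x-65:x+65,::-1]; ims.append(cv2.resize(a,None,fx=3,fy=3,interpolation=cv2.INTER_CUBIC)); print((x-65,y-60))
    print([(np.round(b["rect"],1).tolist(),round(b["conf"],2)) for b in boxes_of(c,"sleeve_mid")[:5]])
cv2.imwrite("pics/c.png",np.hstack(ims))
```

```text
[ 62.1 124.2 107.2] [-0.33 -0.3  -0.6 ]
(309, 180)
[([433.6, 230.9, 20.7, 26.1], 0.85), ([371.4, 252.9, 20.9, 25.5], 0.73), ([332.9, 229.9, 17.3, 22.4], 0.72), ([283.4, 228.7, 92.9, 40.6], 0.24)]
(250, 175)
[([274.9, 290.1, 19.5, 23.2], 0.95), ([238.6, 264.4, 18.7, 20.0], 0.7), ([232.4, 244.9, 15.1, 20.3], 0.7), ([288.8, 198.2, 15.7, 18.3], 0.5)]
```

View pics/c.png

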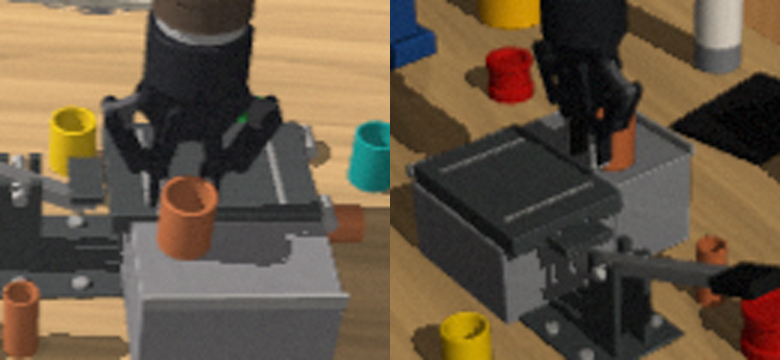

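Crop: the sleeve stands upright on the ledge at about (187,217), just past the cover edge. I'll compute its station x, then push slightly further.

```bash
cat >> h.py <<'E'
def sray(c,uv,z):
    m=vision.camera_model(c); f=240/np.tan(np.radians(m["fov_y"]/2)); T=m["world_from_camera"]
    w=T[:3,:3]@np.r_[(uv[0]-m["cx"])/f,(uv[1]-m["cy"])/f,1]; return T[:3,3]+w*(z-T[2,3])/w[2]
E
python3 - <<'E'
from h import *
p=np.load("p.npy")
print(inv(sray("scene",(371.4,252.6),.1205),p), "before",inv(sray("scene",(367.5,230.5),.1235),p), "rim", inv(sray("scene",(309+236/3,180+295/3),.1045),p))
E
```

```text
[ 86.8 125.6 120.5] before [ 11.5 124.1 123.5] rim [153.1 155.4 104.5]
```

Emit:
{"method": "send_rows", "body": {"motion": "0.4 -0.5 0 0 0; 0.4 -1 0 0 0; 0.4 -1.3 0 0 0; 0.4 -1.3 0 0 0"}}

```text
clock: 4.95
eef_pos: [0.544, 0.0954, 0.1073]
tool_rot: [-0.06, 0.998, 0.0, 0.0]
ft_force: [-0.2, -0.9, -0.5]
grip_width: 0.0253
grasp_force: 0.0
```

Emit:
{"method": "send_rows", "body": {"motion": "0.4 0.5 0 0 0; 0.4 1.5 0 0 0; 0.4 3 0 0 0; 0.4 4.5 0 -2 0; 0.4 5 0 -6 0"}}

```text
clock: 5.45
eef_pos: [0.4884, 0.0885, 0.1646]
tool_rot: [-0.06, 0.998, -0.001, -0.005]
ft_force: [0.8, -0.2, 0.7]
grip_width: 0.0255
grasp_force: 0.0
```

Emit:
{"method": "send_rows", "body": {"motion": "1 0 -2 -3 0; 1 0 -6 -4 0; 1 0 -10 -4 0; 1 0 -10 -4 0"}}

```text
clock: 5.85
eef_pos: [0.5054, -0.0137, 0.2081]
tool_rot: [-0.057, 0.998, -0.001, 0.001]
ft_force: [-0.2, 0.4, 0.1]
grip_width: -0.0001
grasp_force: 0.0
```

Run:
```python
from h import *
p=np.load("p.npy")
o=bot.get_obs(); print(np.round(o["eef_pos"],4),inv(np.array(o["eef_pos"]),p),np.round(o["tool_rot"],4),np.round(o["ft_force"],2),o["grip_width"])
ims=[]
for c,(x,y) in (("scene",(354,240)),("side",(315,235))):
    im=vision.camera(c); a=im[y-60:y+60,x-65:x+65,::-1]; ims.append(cv2.resize(a,None,fx=3,fy=3,interpolation=cv2.INTER_CUBIC)); print((x-65,y-60))
    print([(np.round(b["rect"],1).tolist(),round(b["conf"],2)) for b in boxes_of(c,"sleeve_mid")[:5]])
cv2.imwrite("pics/d.png",np.hstack(ims))
```

```text
[ 0.5054 -0.0137  0.2081] [ 23.8  20.6 208.1] [-5.680e-02  9.984e-01 -9.000e-04  8.000e-04] [-0.16  0.42  0.14] -0.0001242757435618857
(289, 180)
[([372.1, 256.5, 21.0, 27.8], 0.84), ([331.9, 227.8, 17.7, 19.0], 0.79), ([391.5, 216.3, 13.7, 13.7], 0.62), ([434.9, 230.2, 19.7, 26.3], 0.53)]
(250, 175)
[([276.4, 290.5, 23.2, 22.3], 0.82), ([328.0, 219.6, 13.6, 19.8], 0.71), ([233.1, 243.7, 15.9, 19.7], 0.67), ([238.2, 264.2, 14.7, 19.9], 0.58)]
```

View pics/d.png

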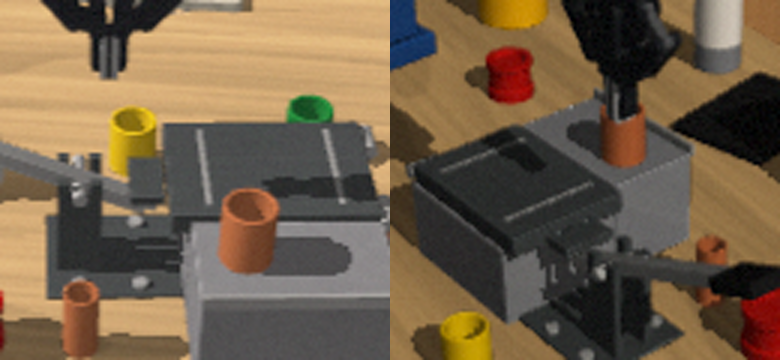

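The sleeve stands upright on the ledge at about (248,232), well clear of the shut cover. Next I'll move the closed fingers above the bar pad.

Emit:
{"method": "send_rows", "body": {"motion": "1 0.5 -3.5 0 0; 1 1 -7.5 0 0; 1 1.5 -11.5 0 0; 1 2 -15 0 0; 1 2.4 -17.3 0 0"}}

```text
clock: 6.55
eef_pos: [0.5022, -0.1853, 0.2069]
tool_rot: [-0.06, 0.998, 0.0, -0.0]
ft_force: [-0.1, -0.6, 0.7]
grip_width: 0.0
grasp_force: 0.0
```

Run:
```python
from h import *
p=np.load("p.npy")
o=bot.get_obs(); print(inv(np.array(o["eef_pos"]),p),np.round(o["tool_rot"],4),np.round(o["ft_force"],2))
im=vision.camera("wrist"); cv2.imwrite("pics/w3.png",im[:,:,::-1])
Q=sray("scene",(372.1,256.5),.1205); print(inv(Q,p))
```

```text
[ 1.000e-01 -1.494e+02  2.069e+02] [-5.990e-02  9.982e-01  0.000e+00 -3.000e-04] [-0.11 -0.58  0.69]
[ 99.9 125.8 120.5]
```

View pics/w3.png

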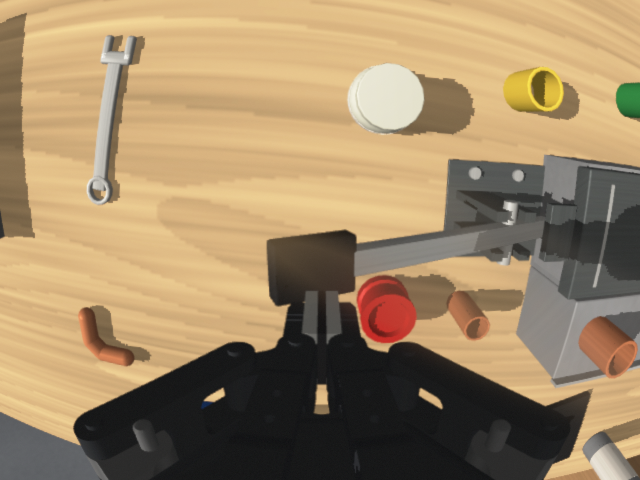

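Wrist view: the pad top is centred at about (313,264), with the fingertips just below it at about (322,295). Checking the offset.

Run:
```python
from h import *
p=np.load("p.npy"); o=bot.get_obs()
for n,uv,z in (("lo-l",(278,303),.150),("top-l",(268,240),.182-.0),("top-r",(354,231),.150),("lo-r",(355,290),.150),("top-l",(268,240),.172),("lo-l",(278,303),.172)):
    print(n,inv(wray(uv,z,o["eef_pos"],o["tool_rot"]),p))
m=vision.camera_model("wrist");f=240/np.tan(np.radians(m["fov_y"]/2));H=m["hand_eye"]
for P in ([0,0,0],[0.011,.01,0],[-.011,.01,0]):
    q=H[:3,:3].T@(np.array(P)-H[:3,3]); th=np.arctan2(np.hypot(q[0],q[1]),q[2]); d=q[:2]/np.hypot(q[0],q[1]); print(np.round([m["cx"]+f*th*d[0],m["cy"]+f*th*d[1]]))
```

```text
lo-l [  26.4 -179.2  150. ]
top-l [ -23.8 -178.3  182. ]
top-r [ -19.  -134.2  150. ]
lo-r [  17.6 -132.7  150. ]
top-l [ -20.7 -179.8  172. ]
lo-l [  15.1 -176.3  172. ]
[323. 308.]
[346. 285.]
[345. 329.]
```

Emit:
{"method": "send_rows", "body": {"motion": "1 0.1 -0.3 1.5 0; 1 0.1 -0.4 2.8 0; 1 0.1 -0.4 3.4 0; 1 0.1 -0.4 3.8 0; 1 0.1 -0.4 4.2 0"}}

```text
clock: 7.1
eef_pos: [0.5022, -0.1878, 0.1653]
tool_rot: [-0.06, 0.998, -0.0, 0.0]
ft_force: [-0.5, -0.3, -0.5]
grip_width: -0.0002
grasp_force: 0.0
```

Emit:
{"method": "send_rows", "body": {"motion": "1 0 -0.2 0.4 0; 1 0 -0.4 0.8 0; 1 0 -0.6 1.3 0; 1 0 -0.8 1.8 0; 1 0 -1 2.4 0"}}

```text
clock: 7.6
eef_pos: [0.5041, -0.1978, 0.143]
tool_rot: [-0.06, 0.998, 0.0, 0.002]
ft_force: [-0.6, 3.5, 7.8]
grip_width: -0.0003
grasp_force: 4.2
```

Emit:
{"method": "send_rows", "body": {"motion": "1 0 -0.2 0.6 0; 1 0 -0.3 1.2 0; 1 0 -0.4 1.8 0; 1 0 -0.5 2.4 0; 1 0 -0.6 3 0"}}

```text
clock: 8.1
eef_pos: [0.5058, -0.2058, 0.1138]
tool_rot: [-0.06, 0.998, -0.002, 0.003]
ft_force: [0.0, -1.3, 8.9]
grip_width: -0.0001
grasp_force: 4.5
```

Emit:
{"method": "send_rows", "body": {"motion": "1 0 -0.05 0.6 0; 1 0 -0.1 1.2 0; 1 0 -0.1 1.8 0; 1 0 -0.1 2.4 0; 1 0 -0.1 3 0"}}

```text
clock: 8.6
eef_pos: [0.5069, -0.2084, 0.0843]
tool_rot: [-0.059, 0.998, -0.003, 0.003]
ft_force: [-0.5, -3.6, 9.9]
grip_width: 0.0001
grasp_force: 4.8
```

Run:
```python
from h import *
p=np.load("p.npy")
o=bot.get_obs(); print(inv(np.array(o["eef_pos"]),p),np.round(o["ft_force"],2))
ims=[]
for c,(x,y) in (("scene",(324,240)),("side",(335,245))):
    im=vision.camera(c); a=im[y-75:y+75,x-90:x+90,::-1]; ims.append(cv2.resize(a,None,fx=2.2,fy=2.2,interpolation=cv2.INTER_CUBIC))
cv2.imwrite("pics/e.png",np.hstack(ims))
```

```text
[   2.  -172.9   84.3] [-0.55 -3.64  9.87]
```

View pics/e.png

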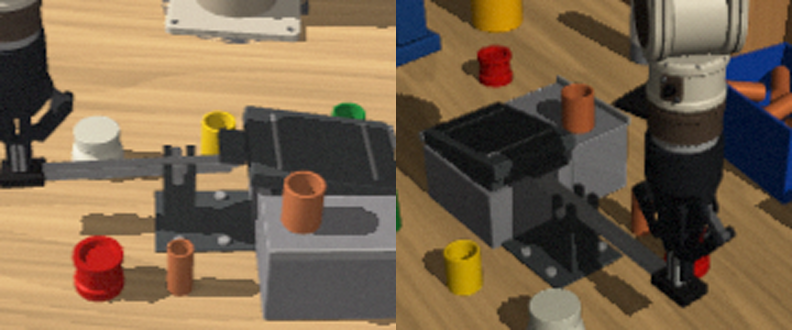

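The cover is opening, the bar is in its saddle at about (180,165), and the sleeve still stands at about (303,202). I'll keep pressing to about 12°.

Emit:
{"method": "send_rows", "body": {"motion": "1 0.1 0 0.6 0; 1 0.1 0.1 1.2 0; 1 0.1 0.2 1.8 0; 1 0.1 0.4 2.4 0; 1 0.1 0.5 2.8 0"}}

```text
clock: 9.2
eef_pos: [0.5059, -0.2052, 0.0562]
tool_rot: [-0.059, 0.998, -0.005, 0.004]
ft_force: [0.7, -7.6, 7.0]
grip_width: -0.0001
grasp_force: 4.5
```

Emit:
{"method": "send_rows", "body": {"motion": "1 0 0 0 0; 1 0 0 0 0; 1 0 0 0 0"}}

```text
clock: 9.5
eef_pos: [0.5052, -0.204, 0.0556]
tool_rot: [-0.059, 0.998, -0.004, 0.003]
ft_force: [1.3, -6.3, 4.7]
grip_width: -0.0
grasp_force: 2.8
```

Run:
```python
from h import *
p=np.load("p.npy")
o=bot.get_obs(); print(inv(np.array(o["eef_pos"]),p),np.round(o["ft_force"],2))
ims=[]
for c,(x,y) in (("scene",(334,240)),("side",(325,245))):
    im=vision.camera(c); a=im[y-75:y+75,x-90:x+90,::-1]; ims.append(cv2.resize(a,None,fx=2.2,fy=2.2,interpolation=cv2.INTER_CUBIC))
cv2.imwrite("pics/f.png",np.hstack(ims))
# predicted outer-lip corners / cover corners for angles, crop pixels
for a in (0,10,12,14):
    t=np.radians(a); pts=[]
    for x,y,z in ((59,70,98.5),(-59,70,98.5),(59,235,98.5)):
        dy,dz=y-235,z-78.5; pts.append((x,235+dy*np.cos(t)+dz*np.sin(t),78.5-dy*np.sin(t)+dz*np.cos(t)))
    w=st2w(p,np.array(pts)/1e3)
    print(a,((proj("scene",w)-[244,165])*2.2).round().tolist(),((proj("side",w)-[235,170])*2.2+[396,0]).round().tolist())
```

```text
[   0.8 -168.4   55.6] [ 1.32 -6.29  4.72]
0 [[223.0, 191.0], [216.0, 122.0], [379.0, 190.0]] [[598.0, 150.0], [518.0, 185.0], [521.0, 99.0]]
10 [[230.0, 171.0], [223.0, 102.0], [382.0, 191.0]] [[595.0, 128.0], [514.0, 162.0], [520.0, 99.0]]
12 [[232.0, 166.0], [225.0, 98.0], [383.0, 191.0]] [[594.0, 124.0], [512.0, 158.0], [520.0, 99.0]]
14 [[234.0, 162.0], [227.0, 94.0], [383.0, 191.0]] [[593.0, 119.0], [511.0, 153.0], [519.0, 98.0]]
```

View pics/f.png

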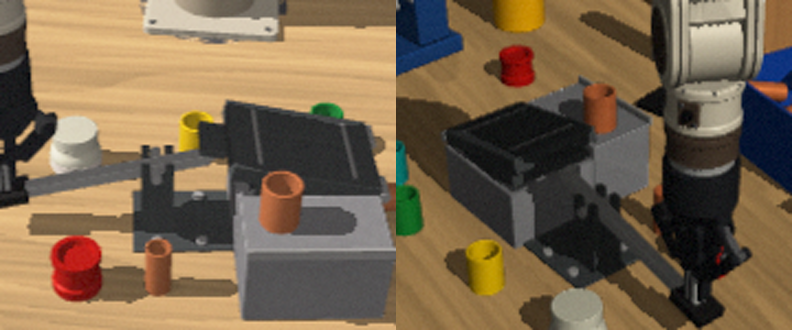

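Crop: the cover corner sits at about (226,101), close to the 11–12° prediction at (225,98). The bar is in its saddle and the sleeve, jar and cups haven't moved. I'll ease the sideways push and go down slightly for margin.

Emit:
{"method": "send_rows", "body": {"motion": "1 0 -0.1 0.1 0; 1 0 -0.2 0.2 0; 1 0 -0.3 0.3 0; 1 0 -0.3 0.3 0; 1 0 -0.3 0.3 0"}}

```text
clock: 10.1
eef_pos: [0.5049, -0.2039, 0.0524]
tool_rot: [-0.06, 0.998, -0.0, 0.003]
ft_force: [0.3, 0.9, 7.9]
grip_width: 0.0002
grasp_force: 3.4
```

Emit:
{"method": "send_rows", "body": {"motion": "1 0 0 0 0; 1 0 0 0 0; 1 0 0 0 0; 1 0 0 0 0; 1 0 0 0 0"}}

```text
clock: 10.6
eef_pos: [0.5048, -0.204, 0.0524]
tool_rot: [-0.06, 0.998, -0.001, 0.003]
ft_force: [0.4, 1.5, 6.9]
grip_width: -0.0
grasp_force: 3.4
```

Run:
```python
from h import *
p=np.load("p.npy")
o=bot.get_obs(); print(inv(np.array(o["eef_pos"]),p),np.round(o["ft_force"],2),o["clock"])
ims=[]
for c,(x,y) in (("scene",(334,240)),("side",(325,245))):
    im=vision.camera(c); a=im[y-75:y+75,x-90:x+90,::-1]; ims.append(cv2.resize(a,None,fx=2.2,fy=2.2,interpolation=cv2.INTER_CUBIC))
cv2.imwrite("pics/g.png",np.hstack(ims))
```

```text
[   0.5 -168.3   52.4] [0.36 1.54 6.93] 10.6
```

View pics/g.png

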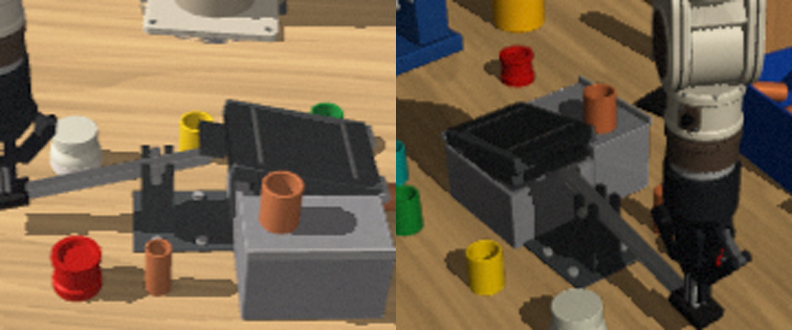

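The cover is held at about 12° (corner about (226,100)) with a steady 7 N on the bar. The sleeve is upright on the ledge at about (281,202). Handing in.

```bash
python3 -c "
from workcell import workorder
print(workorder.job_done())"
```

```text
the job is handed in; nothing more can be done
None
```

I handed the job in at about 10.6 s of the 48 s limit: the copper sleeve stands upright on the ledge, wholly off the cover, and the arm is pressing the bar down in its saddle with about 7 N, holding the cover open at about 12° as estimated from the images.

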